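# Shut the disc-handled stopcock in the bench service box

## Task

On the lab bench stands a low grey service box with an aluminium cover over its valve pit. Push the cover fully aside, over the closed half of the box, and then push the lever with the round disc on its end clockwise until it is fully shut. Leave the other, plain lever and the loose things on the bench as they are, and take the hand away.

Things in the scene. Friction and masses are not known exactly. Their poses are not given: they have to be found in the camera images.
- box: Grey metal box fixed to the bench, within 0.5 rad of square to the robot, deck half to its left. Origin on the bench; spans x -130..130, y -145..155 mm in its own frame. Walls 5 mm, rim 80 mm above the bench. Open-topped valve pit at -y (inside x -125..125, y -140..0 mm, floor 5 mm above the bench); at +y a closed flat deck, 78 mm high.
- cover (a joint): Aluminium cover, a slab 256 (box x) by 145 (box y) by 25 mm, on the rim (underside 80, top 105 mm above the bench), no handle: push its end face. Slides along the box's +y, cannot be lifted off, stays where left; about 3 N moves it. Value in m: 0 = over the pit, 0.150 = fully aside over the deck, at its stop. Starts at 0 to 0.02.
- cover_end (a point): Middle of the cover's -y end face, the face to push, 92 mm above the bench; the face is 256 mm wide, 25 mm high and moves with the cover. The pit's end wall is just below it.
- disc_lever (a joint): Lever to shut: steel bar 12 mm wide, 10 mm thick (62 to 72 mm above the bench), with a flat disc 30 mm across, same thickness, centred 55 mm from the upright pivot. Value in rad: 0 = open, along the box's -y; grows clockwise seen from above; 1.571 = shut, along the box's -x, at its stop. Starts at 0 to 0.3. About 3 N at the disc turns it; it stays where left.
- disc_pivot (a point): On the pivot axis of the disc lever, at its top face (72 mm above the bench). In the box's frame it is at y -35 mm and either x +55 or x -45 mm; the plain lever has the other place.
- disc_tip (a point): Centre of the disc on the disc lever, at its top face; 55 mm from the pivot, moves with the lever.
- plain_lever (a joint): The other valve's lever, to be left as it is: a straight steel bar 12 mm wide, 10 mm thick, 70 mm long from the pivot, square end, no disc. Same height, kind of pivot and meaning of values as the disc lever. Starts between 0 and 0.3.
- plain_pivot (a point): On the pivot axis of the plain lever, at its top face (72 mm above the bench).
- plain_tip (a point): On the plain lever, 55 mm from its pivot, at its top face.
- lens: Loose lens in a round black mount (52 mm across) on a short post and a 60 mm square foot, 92 mm high in all, on the bench beside the box. Origin at the centre of its underside. To be left alone.
- spool: Loose white and blue spool, 64 mm across, 30 mm high, on the bench beside the box. Origin at the centre of its underside. To be left alone.
- rider: Loose aluminium optical-rail rider, 50 by 70 by 30 mm with a black post 40 mm high on top and a small black screw on one side, on the bench beside the box. Origin at the centre of its underside. To be left alone.

How it is judged:
By the outcome, as a careful person would: the job done as asked, in the order asked, and still so for the second after the job is handed in, with the robot touching nothing.
It also fails if it takes over 48 s, if anything falls off the work surface, if the arm or the gripper's body presses on something with over 40 N, if the wrist force passes 120 N, or if a joint passes its speed limit or range.

## Robot

A 7-joint arm with a two-finger parallel gripper is mounted at the origin on the work surface. World frame = base frame: x ahead of the robot, y to its left, z up, the work surface at z = 0. Lengths are in m, angles in rad, forces in N, time in s.
With the tool pointing down it reaches from about 0.425 to 0.875 m from the base axis. Payload 9.9 kg.
Tool frame: the origin (TCP) lies at the very end of the fingers, on their centre line; the grasp point (between the pads) lies r.grip_point_offset behind it (r.grip_point_offset is the distance from the TCP to the grasp point, in m); z points along the fingers, y is the direction in which the jaws open and shut (so a half turn about z gives the same grasp; the last joint's range is limited). The gripper opens to 85 mm and grips with 20 to 120 N. Pads are 22 mm wide; open, the fingers measure 114 mm over their backs; the gripper's body (76 mm by 85 mm) begins 54 mm behind the grasp point. The pads swing forward as they close: fully open they stand 13 mm farther back than shut.
Start: joints at [-1.255, 0.576, 0.025, 1.437, -0.015, 1.129, -0.057], TCP at [0.263, 0.622, 0.231] pointing down, gripper open.
Joint ranges: [-2.76, 2.76], [-0.34, 2.15], [-1.52, 1.57], [0.19, 2.46], [-1.09, 4.23], [0.17, 1.99], [-2.82, 2.82]. Speed limits (rad/s): [2.22, 2.22, 3.01, 3.01, 3.14, 3.14, 3.14].

## Interface

Orientations are given as a unit quaternion [x, y, z, w].
In Python, from rig import r gives the robot as it stands.
- The arm moves only by the shell command python3 -m pendant 'ROWS' [FORCE]. ROWS is JSON, a list of rows, each an object with "translation": the shift along the tool's x, y, z each as a share of 0.03 m, from -1 to 1, a list of three; "dr": the turn, a rotation vector about the tool's x, y, z each as a share of 0.08 rad, from -1 to 1, a list of three; "grip": the gripper's target within -1 to 1 (fully open at 1, half-way at 0, shut at -1). A call has exactly 8 rows; each row shifts and turns the commanded pose from where the row before left it, along the tool's axes as they then stand; what a row does not reach is not made up. A row lasts 1/12 s, in which the tool goes at most 41.7 mm and 7.16 degrees, less where a joint would pass 70% of its speed; a pose out of reach is approached as far as the arm can. A call with a number of a shift or a turn outside -1 to 1 is refused whole. A call with a gripper value outside its range is refused whole. The fingers move at their own pace and stop on an object; FORCE is the grip in N (left out, the last holds). Time passes only in rows, so rows that do not move let the fingers close, or fill a call up. It gives the time, the measured TCP pose, the force and the opening at its end, in the units of the state.
- r.read_state(): the state, without advancing time (a new reading comes with each control period).
- r.capture(name): name is "side" or "top"; returns the picture (420x560x3 uint8, red, green, blue); there is no depth.
- r.get_calibration(name): a dict with "fovy" (degrees; the focal length in pixels is half the picture's height over the tangent of half this angle, whatever the lens; pixels are square), "cx", "cy" (the principal point, pixels), "T" (4x4, takes a point from camera to world coordinates). Camera axes: x right, y down, z forward; pixel columns grow to the right and rows downward; lengths in m; the calibration is good to about 2 mm. A picture is of the moment at which its call begins. get_calibration takes no time and is no camera call.
- r.hand_in(): hands the job in, once; it reports no verdict.
Trained networks look in the newest picture that a camera, given by its name, has taken for a name from the list of things; names that differ only in an ending like _2 or _b are one class to them, and where a whole thing is asked for, a point or a joint stands for the part that bears it (a point fixed in the world has none). Each returns a list of dicts, best first, with "confidence" (0 to 1); they miss things now and then, are a little off and sometimes report something else, mostly with a low value. They report only what shows in the picture. A call takes as long as a camera call.
- r.boxes_of(camera, label): "point" ([x, y, z] in m, in the coordinates of the camera as it stood for that picture, good to about 4 mm: the middle of the surface that is visible of it).
- r.pinpoint(camera, label): "point" ([x, y, z] in m, in the coordinates of the camera as it stood for that picture, good to about 4 mm: a listed point, or the origin of a listed thing).
The state is a dict: "time_s": time; "qpos": joint angles; "dq": joint speeds; "joint_torque": joint torques, N m; "eef_pos": TCP position; "ee_rot": TCP orientation; "wrist_force": force on the tool from outside, world axes, zero at the start; "moment": the same for the moment, N m; "grip_width": finger opening in m.
Only numpy, scipy, OpenCV 4.12 (cv2) and the standard library are available. Lean on these libraries where they do the work, as an engineer would, in place of code of your own. Each camera call takes 0.05 s, during which the arm holds its last target.

## Working session

There is one attempt and no reset: what is moved stays moved. The work goes in short steps, Python scripts to look and compute and a shell command to move; the robot and the scene stay as the last step left them, time stands still between calls to the robot, and variables do not carry over. Pictures are saved under pics/ and viewed, and the job is handed in when it is done.

```bash
mkdir -p pics; ls
cat > h.py <<'E'
import numpy as np, cv2
from rig import r
def cap(n,f):
    im=r.capture(n); cv2.imwrite('pics/'+f,im[:,:,::-1]); return im
def W(n,p):
    T=np.array(r.get_calibration(n)["T"]); return (T@np.r_[p,1])[:3]
def find(n,l,f='pinpoint'):
    return [(round(d['confidence'],2),W(n,d['point']).round(4).tolist()) for d in getattr(r,f)(n,l)[:2]]
E
python3 - <<'E'
from h import *
s=r.read_state(); print(s)
for n in('side','top'):
    cap(n,n+'0.png'); c=r.get_calibration(n); print(n,c['fovy'],c['cx'],c['cy'],np.round(c['T'],3).tolist())
    for l in ['box','cover_end','disc_pivot','disc_tip','plain_pivot','plain_tip','lens','spool','rider']:
        print(l,find(n,l))
    print(find(n,'cover','boxes_of'))
E
```

```text
pics
{'time_s': 0.0, 'qpos': array([-1.25479788,  0.57655147,  0.02479411,  1.43793001, -0.01498115,
        1.12898381, -0.05653126]), 'dq': array([ 0.00063468,  0.00124143, -0.00027996,  0.00185425, -0.00128142,
        0.00035379, -0.00013298]), 'joint_torque': array([-1.29108441e-03, -7.65755081e+01,  2.24963844e+00, -2.85968417e+01,
        1.52223412e-02,  1.29717740e-02,  1.57609315e-05]), 'eef_pos': array([0.26252693, 0.62135587, 0.23042075]), 'ee_rot': array([ 1.98544749e-01,  9.80091460e-01, -8.34540825e-04, -1.28792281e-04]), 'wrist_force': array([-0.67294347,  0.46721176,  0.14606784]), 'moment': array([-0.00099914, -0.02428526,  0.01459194]), 'grip_width': 0.08479427599013818}
side 50.11620298252654 282.65923596932066 209.27683118658865 [[0.961, -0.169, 0.218, 0.329], [-0.275, -0.645, 0.713, -0.606], [0.02, -0.745, -0.667, 0.67], [0.0, 0.0, 0.0, 1.0]]
box [(0.95, [0.5879, 0.1129, -0.003])]
cover_end [(0.86, [0.6415, -0.0174, 0.0893])]
disc_pivot []
disc_tip []
plain_pivot []
plain_tip [(0.31, [0.6847, -0.1423, -0.0031])]
lens [(0.74, [0.6836, -0.1434, -0.0021])]
spool [(0.94, [0.5915, -0.2053, -0.001])]
rider [(0.62, [0.4451, 0.3069, -0.0022])]
[(0.89, [0.5998, 0.0274, 0.1042])]
top 56.61774297298444 285.5613569931694 210.94451647294687 [[0.02, -0.995, 0.098, 0.454], [-1.0, -0.019, 0.006, 0.053], [-0.004, -0.099, -0.995, 1.08], [0.0, 0.0, 0.0, 1.0]]
box [(0.59, [0.5946, 0.1111, -0.0029])]
cover_end [(0.74, [0.6472, -0.0177, 0.094]), (0.66, [0.6863, -0.146, 0.0006])]
disc_pivot []
disc_tip [(0.71, [0.6479, -0.0176, 0.0944])]
plain_pivot []
plain_tip []
lens []
spool [(0.78, [0.5974, -0.2061, 0.0039])]
rider [(0.88, [0.4454, 0.308, -0.0053])]
[]
```

View pics/top0.png

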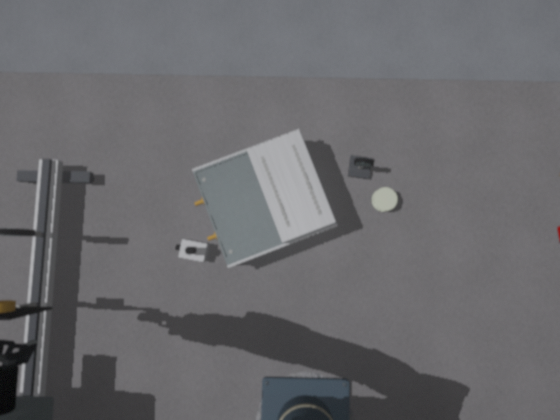

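View pics/side0.png

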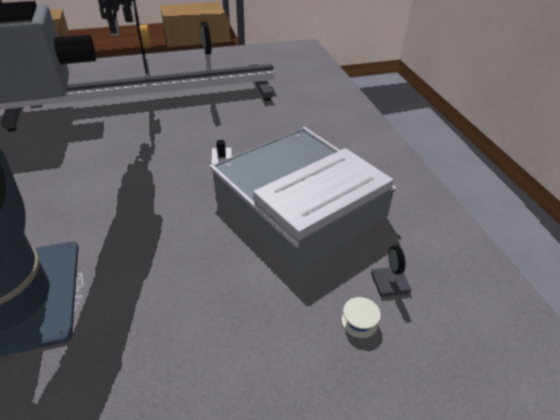

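The top view shows the cover on the right half of the box, with its end face running from about (299,131) to (334,223). The lens is near (361,167), the spool near (385,200), and the rider at (192,250) on the far left. Next I'll refine the box yaw from the cover and box corners.

```bash
cat >> h.py <<'E'
def ray(n,uv,z):
    c=r.get_calibration(n);T=np.array(c['T']);f=210/np.tan(np.radians(c['fovy']/2))
    d=T[:3,:3]@np.array([(uv[0]-c['cx'])/f,(uv[1]-c['cy'])/f,1]);o=T[:3,3]
    return o+d*(z-o[2])/d[2]
def pix(n,p):
    c=r.get_calibration(n);T=np.linalg.inv(np.array(c['T']));f=210/np.tan(np.radians(c['fovy']/2))
    q=T@np.r_[p,1];return np.array([q[0]/q[2]*f+c['cx'],q[1]/q[2]*f+c['cy']])
def loc(th,o,p):  # box frame -> world
    c,s=np.cos(th),np.sin(th);return np.array([o[0]+c*p[0]-s*p[1],o[1]+s*p[0]+c*p[1],p[2]])
E
python3 - <<'E'
from h import *
import cv2
print(r.grip_point_offset)
a=ray('top',(299,131),.105);b=ray('top',(334.5,222),.105);c=ray('top',(193,168),.08);d=ray('top',(230,267),.08)
print(a,b,np.linalg.norm(a-b),np.arctan2(*(a-b)[1::-1]),(a+b)/2); print(c,d,np.linalg.norm(c-d),np.arctan2(*(c-d)[1::-1]))
m=(c+d)/2; th=np.arctan2(*(c-d)[1::-1]); print('origin',m[:2]-.155*np.array([-np.sin(th),np.cos(th)]))
for n in('top','side'):
    im=cv2.imread(f'pics/{n}0.png'); 
    for th,o,col in ((.39,(.592,.112),(0,0,255)),):
        for pts in ([(-.13,-.145,.08),(.13,-.145,.08),(.13,.155,.08),(-.13,.155,.08)],[(-.128,-.142,.105),(.128,-.142,.105),(.128,.003,.105),(-.128,.003,.105)]):
            P=np.array([pix(n,loc(th,o,p)) for p in pts]).round().astype(int); cv2.polylines(im,[P],True,col)
    c=im[100:300,150:420] if n=='top' else im[100:350,180:450]
    cv2.imwrite(f'pics/{n}fit.png',cv2.resize(c,None,fx=2.3,fy=2.3))
E
```

```text
0.0187
[0.75679378 0.02908679 0.105     ] [ 0.52473451 -0.0635754   0.105     ] 0.24987553888028627 0.37990622030214427 [ 0.64076414 -0.0172443   0.105     ]
[0.66054813 0.30321638 0.08      ] [0.40677596 0.19805312 0.08      ] 0.27469915800187134 0.3928584627470166
origin [0.5930008  0.10744288]
```

View pics/topfit.png

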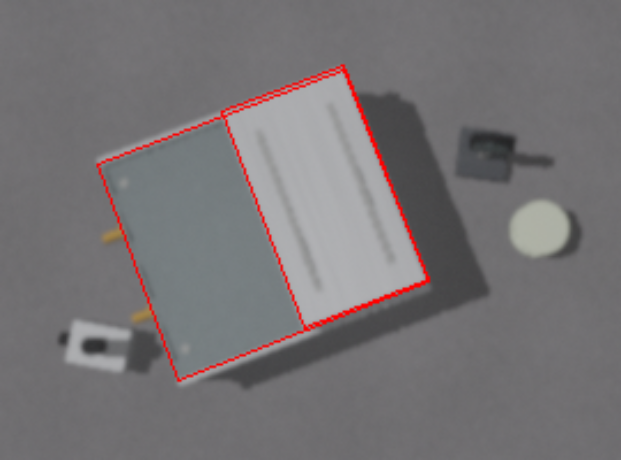

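View pics/sidefit.png

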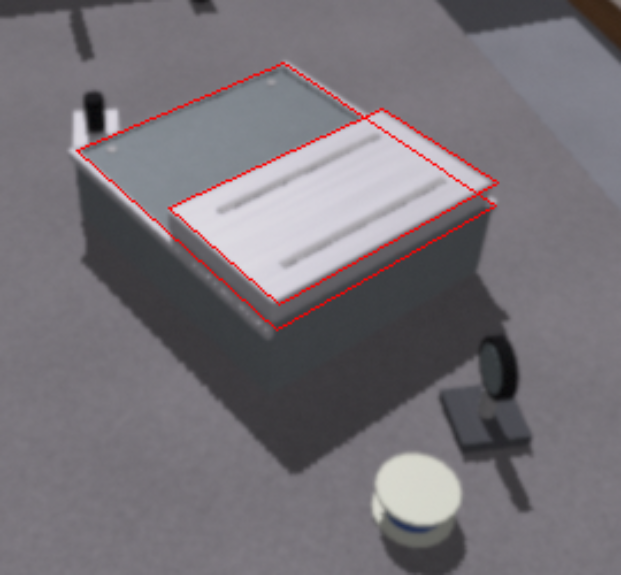

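The red outline (yaw 0.39, origin (0.592, 0.112)) fits the box and cover in both views. Now I'll travel at height with the gripper shut.

```bash
python3 -m pendant '[{"translation":[-0.4,-0.3,0],"dr":[0,0,0],"grip":-1},{"translation":[-0.9,-0.6,0],"dr":[0,0,0],"grip":-1},{"translation":[-0.9,-0.6,0],"dr":[0,0,0],"grip":-1},{"translation":[-0.9,-0.6,0],"dr":[0,0,0],"grip":-1},{"translation":[-0.9,-0.6,0],"dr":[0,0,0],"grip":-1},{"translation":[-0.9,-0.6,0],"dr":[0,0,0],"grip":-1},{"translation":[-0.9,-0.6,0],"dr":[0,0,0],"grip":-1},{"translation":[-0.9,-0.6,0],"dr":[0,0,0],"grip":-1}]' 40
python3 -m pendant '[{"translation":[-0.9,-0.6,0],"dr":[0,0,0],"grip":-1},{"translation":[-0.9,-0.6,0],"dr":[0,0,0],"grip":-1},{"translation":[-0.9,-0.6,0],"dr":[0,0,0],"grip":-1},{"translation":[-0.9,-0.6,0],"dr":[0,0,0],"grip":-1},{"translation":[-0.9,-0.6,0],"dr":[0,0,0],"grip":-1},{"translation":[-0.9,-0.6,0],"dr":[0,0,0],"grip":-1},{"translation":[-0.9,-0.6,0],"dr":[0,0,0],"grip":-1},{"translation":[-0.4,-0.3,0],"dr":[0,0,0],"grip":-1}]'
```

```text
time_s: 1.77
eef_pos: [0.396, 0.4178, 0.2315]
ee_rot: [0.199, 0.98, 0.0, 0.0]
wrist_force: [-0.1, 0.4, -0.3]
grip_width: 0.0
time_s: 2.43
eef_pos: [0.5303, 0.212, 0.2315]
ee_rot: [0.201, 0.98, -0.001, 0.001]
wrist_force: [0.4, -0.2, 0.1]
grip_width: -0.0001
```

```bash
python3 -m pendant '[{"translation":[-0.5,-0.3,0],"dr":[0,0,0],"grip":-1},{"translation":[-0.95,-0.65,0],"dr":[0,0,0],"grip":-1},{"translation":[-0.95,-0.65,0],"dr":[0,0,0],"grip":-1},{"translation":[-0.95,-0.65,0],"dr":[0,0,0],"grip":-1},{"translation":[-0.95,-0.65,0],"dr":[0,0,0],"grip":-1},{"translation":[-0.95,-0.65,0],"dr":[0,0,0],"grip":-1},{"translation":[-0.95,-0.65,0],"dr":[0,0,0],"grip":-1},{"translation":[-0.95,-0.65,0],"dr":[0,0,0],"grip":-1}]'
python3 -m pendant '[{"translation":[-0.95,-0.65,0],"dr":[0,0,0.5],"grip":-1},{"translation":[-0.3,-0.2,0],"dr":[0,0,1],"grip":-1},{"translation":[0,0,0],"dr":[0,0,1],"grip":-1},{"translation":[0,0,0],"dr":[0,0,1],"grip":-1},{"translation":[0,0,0],"dr":[0,0,1],"grip":-1},{"translation":[0,0,0],"dr":[0,0,1],"grip":-1},{"translation":[0,0,0],"dr":[0,0,1],"grip":-1},{"translation":[0,0,0],"dr":[0,0,1],"grip":-1}]'
cat >> h.py <<'E'
TH=.39;O=np.array([.592,.112])
def st():
    from scipy.spatial.transform import Rotation as R
    s=r.read_state();Rm=R.from_quat(s['ee_rot']).as_matrix();p=s['eef_pos']
    d=p[:2]-O;c,q=np.cos(TH),np.sin(TH)
    print('t',s['time_s'],'box xy',(c*d[0]+q*d[1]).round(4),(-q*d[0]+c*d[1]).round(4),'z',p[2].round(4),'F',s['wrist_force'].round(1))
    B=np.array([[c,q,0],[-q,c,0],[0,0,1]]);print('tool axes in box (cols)',(B@Rm).round(3).tolist(),'q',s['qpos'].round(2))
    return p,Rm
E
python3 -c "
from h import *
st()"
```

```text
time_s: 3.1
eef_pos: [0.6696, -0.0024, 0.2314]
ee_rot: [0.199, 0.98, 0.0, 0.0]
wrist_force: [0.4, 0.1, 0.1]
grip_width: -0.0002
time_s: 3.77
eef_pos: [0.6932, -0.0392, 0.2313]
ee_rot: [0.481, 0.877, 0.0, -0.0]
wrist_force: [-0.2, 0.6, 0.6]
grip_width: -0.0001
t 3.7667 box xy 0.0361 -0.1783 z 0.2313 F [-0.2  0.6  0.6]
tool axes in box (cols) [[-0.176, 0.984, 0.0], [0.984, 0.176, 0.0], [0.0, 0.0, -1.0]] q [-0.16  0.62  0.27  1.38 -0.17  1.16  0.7 ]
```

```bash
python3 -m pendant '[{"translation":[0,0,0],"dr":[0,0,1],"grip":-1},{"translation":[0,0,0.5],"dr":[0,0,1],"grip":-1},{"translation":[0,0,0.9],"dr":[0,0,0.2],"grip":-1},{"translation":[0,0,0.9],"dr":[0,0,0],"grip":-1},{"translation":[0,0,0.9],"dr":[0,0,0],"grip":-1},{"translation":[0,0,0.8],"dr":[0,0,0],"grip":-1},{"translation":[0,0,0.4],"dr":[0,0,0],"grip":-1},{"translation":[0,0,0.2],"dr":[0,0,0],"grip":-1}]'
python3 -c "
from h import *
st();cap('side','s1.png');cap('top','t1.png');print(find('side','cover_end'),find('top','cover_end'))"
```

```text
time_s: 4.43
eef_pos: [0.6922, -0.039, 0.0912]
ee_rot: [0.555, 0.832, -0.001, -0.001]
wrist_force: [-0.5, 0.5, 0.4]
grip_width: -0.0002
t 4.4333 box xy 0.0352 -0.1777 z 0.0912 F [-0.5  0.5  0.4]
tool axes in box (cols) [[-0.005, 1.0, -0.003], [1.0, 0.005, 0.001], [0.001, -0.003, -1.0]] q [-0.16  0.75  0.28  1.54 -0.24  0.88  0.59]
[(0.84, [0.6444, -0.0131, 0.0889])] []
```

View pics/s1.png

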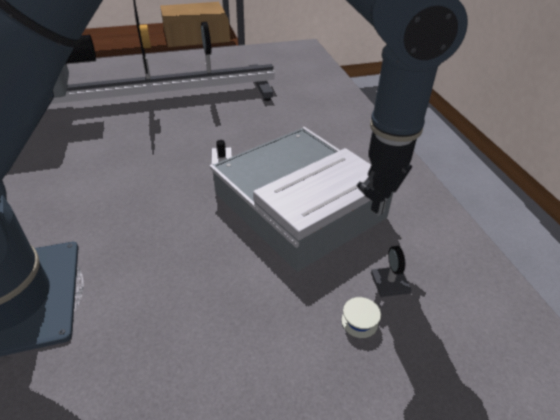

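The hand's tip, at (378,205), stands just in front of the cover's end face and is clear of the lens at (396,262). Next I'll push along tool x, which is the box's +y.

```bash
python3 -m pendant '[{"translation":[0.3,0,0],"dr":[0,0,0],"grip":-1},{"translation":[0.3,0,0],"dr":[0,0,0],"grip":-1},{"translation":[0.3,0,0],"dr":[0,0,0],"grip":-1},{"translation":[0.3,0,0],"dr":[0,0,0],"grip":-1},{"translation":[0.4,0,0],"dr":[0,0,0],"grip":-1},{"translation":[0.4,0,0],"dr":[0,0,0],"grip":-1},{"translation":[0.4,0,0],"dr":[0,0,0],"grip":-1},{"translation":[0.4,0,0],"dr":[0,0,0],"grip":-1}]'
python3 -m pendant '[{"translation":[0.4,0,0],"dr":[0,0,0],"grip":-1},{"translation":[0.4,0,0],"dr":[0,0,0],"grip":-1},{"translation":[0.4,0,0],"dr":[0,0,0],"grip":-1},{"translation":[0.4,0,0],"dr":[0,0,0],"grip":-1},{"translation":[0.4,0,0],"dr":[0,0,0],"grip":-1},{"translation":[0.2,0,0],"dr":[0,0,0],"grip":-1},{"translation":[0.1,0,0],"dr":[0,0,0],"grip":-1},{"translation":[0.1,0,0],"dr":[0,0,0],"grip":-1}]'
python3 -c "
from h import *
st()"
```

```text
time_s: 5.3
eef_pos: [0.6606, 0.0397, 0.0935]
ee_rot: [0.554, 0.832, 0.0, 0.0]
wrist_force: [2.6, -2.6, 2.5]
grip_width: 0.0
time_s: 5.97
eef_pos: [0.6328, 0.105, 0.0931]
ee_rot: [0.555, 0.832, -0.0, -0.0]
wrist_force: [3.1, -2.2, -0.8]
grip_width: -0.0001
t 5.9667 box xy 0.0351 -0.022 z 0.0931 F [ 3.1 -2.2 -0.8]
tool axes in box (cols) [[-0.005, 1.0, -0.001], [1.0, 0.005, -0.0], [-0.0, -0.001, -1.0]] q [-0.41  0.69  0.29  1.69 -0.26  0.8   0.39]
```

```bash
python3 -m pendant '[{"translation":[0.15,0,0],"dr":[0,0,0],"grip":-1},{"translation":[0.1,0,0],"dr":[0,0,0],"grip":-1},{"translation":[0.1,0,0],"dr":[0,0,0],"grip":-1},{"translation":[0.1,0,0],"dr":[0,0,0],"grip":-1},{"translation":[0.05,0,0],"dr":[0,0,0],"grip":-1},{"translation":[0.05,0,0],"dr":[0,0,0],"grip":-1},{"translation":[0,0,0],"dr":[0,0,0],"grip":-1},{"translation":[0,0,0],"dr":[0,0,0],"grip":-1}]'
python3 -c "
from h import *
st();cap('side','s2.png')"
```

```text
time_s: 6.63
eef_pos: [0.6263, 0.1203, 0.0932]
ee_rot: [0.555, 0.832, -0.0, -0.0]
wrist_force: [0.4, -0.3, -0.4]
grip_width: 0.0001
t 6.6333 box xy 0.0349 -0.0054 z 0.0932 F [ 0.4 -0.3 -0.4]
tool axes in box (cols) [[-0.005, 1.0, -0.001], [1.0, 0.005, 0.001], [0.001, -0.001, -1.0]] q [-0.44  0.68  0.29  1.7  -0.26  0.8   0.37]
```

View pics/s2.png

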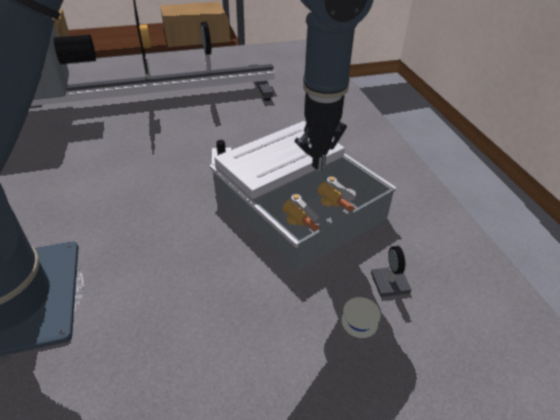

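The cover is nearly across, and both levers now show. The disc lever is the far one, with its disc at about (349,194). I'll keep pushing until the force shows the stop.

```bash
python3 -m pendant '[{"translation":[0.07,0,0],"dr":[0,0,0],"grip":-1},{"translation":[0.07,0,0],"dr":[0,0,0],"grip":-1},{"translation":[0.05,0,0],"dr":[0,0,0],"grip":-1},{"translation":[0.05,0,0],"dr":[0,0,0],"grip":-1},{"translation":[0.05,0,0],"dr":[0,0,0],"grip":-1},{"translation":[0,0,0],"dr":[0,0,0],"grip":-1},{"translation":[0,0,0],"dr":[0,0,0],"grip":-1},{"translation":[0,0,0],"dr":[0,0,0],"grip":-1}]'
python3 -c "
from h import *
st()"
```

```text
time_s: 7.35
eef_pos: [0.6255, 0.1221, 0.0934]
ee_rot: [0.556, 0.831, -0.002, 0.003]
wrist_force: [8.2, -16.2, -6.4]
grip_width: -0.0003
t 7.35 box xy 0.0348 -0.0034 z 0.0934 F [  8.2 -16.2  -6.4]
tool axes in box (cols) [[-0.001, 1.0, 0.001], [1.0, 0.001, -0.007], [-0.007, 0.001, -1.0]] q [-0.45  0.68  0.3   1.71 -0.26  0.79  0.36]
```

The force has risen to 18 N with no further motion, so the cover is at its stop. I'll back off, rise and measure the levers.

```bash
python3 -m pendant '[{"translation":[-0.4,0,0],"dr":[0,0,0],"grip":-1},{"translation":[-0.5,0,0],"dr":[0,0,0],"grip":-1},{"translation":[0,0,-0.8],"dr":[0,0,0],"grip":-1},{"translation":[0,0,-0.9],"dr":[0,0,0],"grip":-1},{"translation":[0,0.9,-0.9],"dr":[0,0,0],"grip":-1},{"translation":[0,1,-0.5],"dr":[0,0,0],"grip":-1},{"translation":[0,1,0],"dr":[0,0,0],"grip":-1},{"translation":[0,1,0],"dr":[0,0,0],"grip":-1}]'
python3 - <<'E'
from h import *
st()
for n in('side','top'):
    im=cap(n,n+'3.png')
    c=im[130:270,190:430] if n=='side' else im[100:300,150:420]
    cv2.imwrite(f'pics/{n}3c.png',cv2.resize(c,None,fx=3,fy=3,interpolation=2)[:,:,::-1])
    for l in ['cover_end','disc_pivot','disc_tip','plain_pivot','plain_tip']:
        for cf,p in find(n,l)[:1]:
            d=np.array(p)[:2]-O;c,q=np.cos(TH),np.sin(TH)
            print(n,l,cf,p,'box',(c*d[0]+q*d[1]).round(4),(-q*d[0]+c*d[1]).round(4))
E
```

```text
time_s: 8.02
eef_pos: [0.7435, 0.1486, 0.1885]
ee_rot: [0.554, 0.832, 0.001, 0.001]
wrist_force: [-0.2, -0.2, 0.4]
grip_width: -0.0002
t 8.0167 box xy 0.154 -0.0237 z 0.1885 F [-0.2 -0.2  0.4]
tool axes in box (cols) [[-0.005, 1.0, 0.003], [1.0, 0.005, 0.001], [0.001, 0.003, -1.0]] q [-0.41  0.76  0.33  1.24 -0.24  1.18  0.31]
side cover_end 0.67 [0.5871, 0.1191, 0.0902] box -0.0018 0.0084
side disc_pivot 0.75 [0.653, 0.0994, 0.0753] box 0.0516 -0.0348
side disc_tip 0.86 [0.6672, 0.0447, 0.0695] box 0.044 -0.0908
side plain_pivot 0.7 [0.5564, 0.0632, 0.0706] box -0.0515 -0.0316
side plain_tip 0.71 [0.5566, 0.0649, 0.0684] box -0.0506 -0.0301
top cover_end 0.68 [0.5897, 0.1169, 0.095] box -0.0003 0.0054
top disc_pivot 0.73 [0.6504, 0.1065, 0.0738] box 0.0519 -0.0273
top disc_tip 0.77 [0.6796, 0.0518, 0.0755] box 0.0581 -0.089
top plain_pivot 0.45 [0.566, 0.0636, 0.076] box -0.0424 -0.0349
top plain_tip 0.54 [0.5779, 0.0084, 0.0722] box -0.0524 -0.0905
```

View pics/side3c.png

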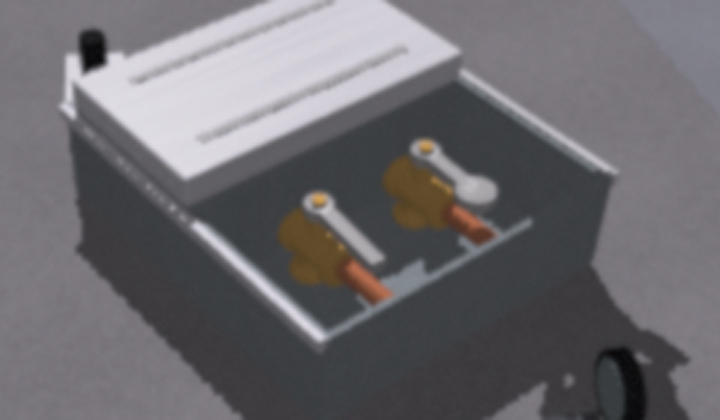

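View pics/top3c.png

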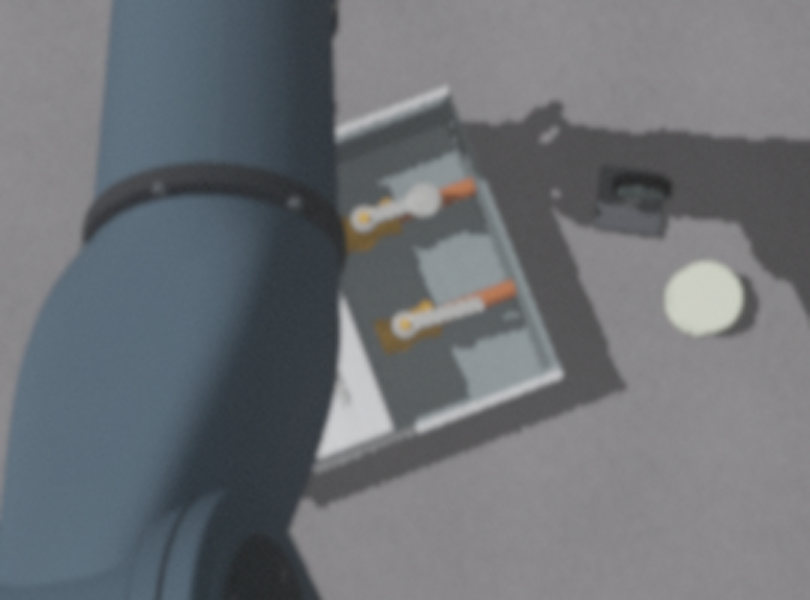

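Run:
```python
from h import *
c,q=np.cos(TH),np.sin(TH)
def B(p): d=p[:2]-O; return (c*d[0]+q*d[1]).round(4),(-q*d[0]+c*d[1]).round(4)
for k,u in dict(dt=(477,188),dp=(425,149),pp=(318,203),pe=(375,262),cvL=(188,186),cvR=(462,52)).items():
    z=.105 if k[0]=='c' else .072; print(k,B(ray('side',(u[0]/3+190-.3,u[1]/3+130-.3),z)))
for k,u in dict(dt=(423,200),dp=(363,217),pp=(404,324),pe=(482,303)).items():
    print(k,B(ray('top',(u[0]/3+150-.3,u[1]/3+100-.3),.072)))
```

```text
dt (np.float64(0.0502), np.float64(-0.0885))
dp (np.float64(0.0513), np.float64(-0.0342))
pp (np.float64(-0.0489), np.float64(-0.0342))
pe (np.float64(-0.057), np.float64(-0.1027))
cvL (np.float64(-0.1319), np.float64(0.0012))
cvR (np.float64(0.1226), np.float64(0.0064))
dt (np.float64(0.0493), np.float64(-0.0889))
dp (np.float64(0.0542), np.float64(-0.0345))
pp (np.float64(-0.0465), np.float64(-0.0339))
pe (np.float64(-0.0539), np.float64(-0.1036))
```

The disc lever is at the +x place, with its pivot at about (53,-34) mm and its disc at about (50,-89) mm in the box frame. The plain lever's end is at about (-55,-103) mm. I'll come down on the disc's +x side.

```bash
python3 -m pendant '[{"translation":[-0.7,-0.6,0],"dr":[0,0,0],"grip":-1},{"translation":[-0.8,-0.7,0],"dr":[0,0,0],"grip":-1},{"translation":[-0.7,-0.7,0],"dr":[0,0,0],"grip":-1},{"translation":[0,0,0.6],"dr":[0,0,0],"grip":-1},{"translation":[0,0,0.9],"dr":[0,0,0],"grip":-1},{"translation":[0,0,0.9],"dr":[0,0,0],"grip":-1},{"translation":[0,0,0.7],"dr":[0,0,0],"grip":-1},{"translation":[0,0,0.3],"dr":[0,0,0],"grip":-1}]'
python3 - <<'E'
from h import *
st()
im=cap('side','s4.png');cv2.imwrite('pics/s4c.png',cv2.resize(im[100:300,190:430],None,fx=3,fy=3,interpolation=2)[:,:,::-1])
E
```

```text
time_s: 9.28
eef_pos: [0.71, 0.0642, 0.0813]
ee_rot: [0.555, 0.832, -0.001, -0.002]
wrist_force: [-0.9, 0.4, -0.6]
grip_width: 0.0002
t 9.2833 box xy 0.091 -0.0891 z 0.0813 F [-0.9  0.4 -0.6]
tool axes in box (cols) [[-0.005, 1.0, -0.004], [1.0, 0.005, 0.001], [0.001, -0.004, -1.0]] q [-0.31  0.79  0.29  1.49 -0.26  0.9   0.46]
```

View pics/s4c.png

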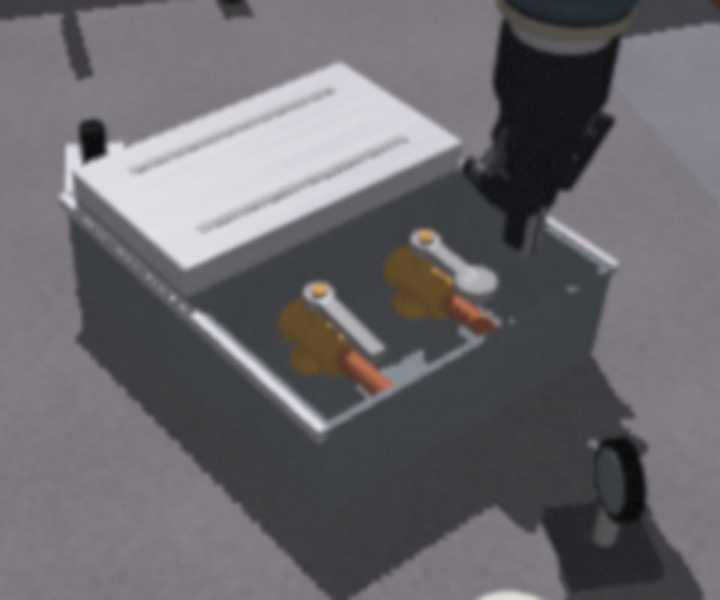

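The fingertips, at (515,240), are clear of the disc at (478,280). I'll go down and then sweep along the arc.

```bash
python3 -m pendant '[{"translation":[0,0,0.35],"dr":[0,0,0],"grip":-1},{"translation":[0,0,0.23],"dr":[0,0,0],"grip":-1},{"translation":[0,-0.2,0],"dr":[0,0,0],"grip":-1},{"translation":[-0.07,-0.25,0],"dr":[0,0,0],"grip":-1},{"translation":[-0.1,-0.27,0],"dr":[0,0,0],"grip":-1},{"translation":[-0.1,-0.27,0],"dr":[0,0,0],"grip":-1},{"translation":[0,-0.25,0],"dr":[0,0,0],"grip":-1},{"translation":[0,-0.25,0],"dr":[0,0,0],"grip":-1}]'
python3 - <<'E'
from h import *
st()
im=cap('side','s5.png');cv2.imwrite('pics/s5c.png',cv2.resize(im[100:300,190:430],None,fx=3,fy=3,interpolation=2)[:,:,::-1])
E
```

```text
time_s: 10.0
eef_pos: [0.6736, 0.0389, 0.0677]
ee_rot: [0.555, 0.832, 0.001, 0.001]
wrist_force: [2.2, 1.8, 0.4]
grip_width: 0.0002
t 10.0 box xy 0.0477 -0.0987 z 0.0677 F [2.2 1.8 0.4]
tool axes in box (cols) [[-0.004, 1.0, 0.002], [1.0, 0.004, -0.0], [-0.0, 0.002, -1.0]] q [-0.29  0.75  0.28  1.62 -0.27  0.8   0.5 ]
```

View pics/s5c.png

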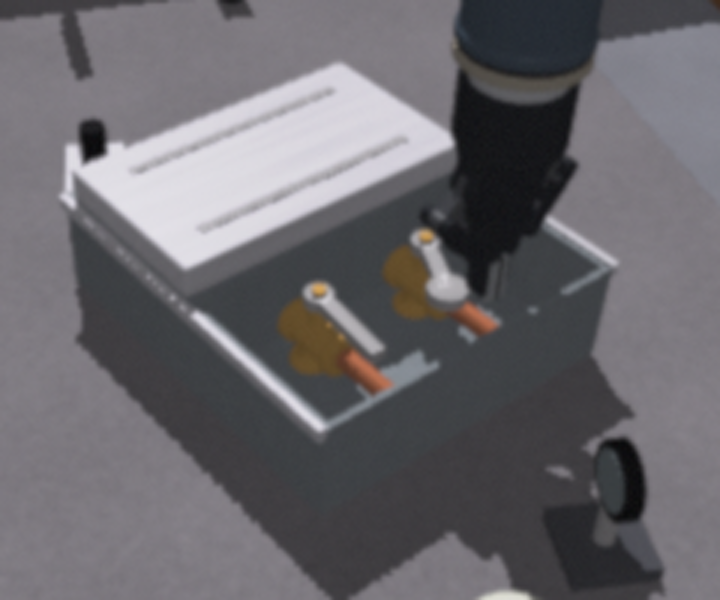

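The disc lever is turning; its disc is now at (447,290) and the plain lever hasn't moved. I'll continue along the arc, slightly lower.

```bash
python3 -m pendant '[{"translation":[0.03,-0.2,0.08],"dr":[0,0,0],"grip":-1},{"translation":[0.03,-0.2,0],"dr":[0,0,0],"grip":-1},{"translation":[0.12,-0.2,0],"dr":[0,0,0],"grip":-1},{"translation":[0.12,-0.2,0],"dr":[0,0,0],"grip":-1},{"translation":[0.13,-0.2,0],"dr":[0,0,0],"grip":-1},{"translation":[0.13,-0.2,0],"dr":[0,0,0],"grip":-1},{"translation":[0.2,-0.15,0],"dr":[0,0,0],"grip":-1},{"translation":[0.2,-0.15,0],"dr":[0,0,0],"grip":-1}]'
python3 - <<'E'
from h import *
st()
im=cap('side','s6.png');cv2.imwrite('pics/s6c.png',cv2.resize(im[100:300,190:430],None,fx=3,fy=3,interpolation=2)[:,:,::-1])
E
```

```text
time_s: 10.72
eef_pos: [0.6201, 0.0488, 0.0644]
ee_rot: [0.555, 0.832, -0.0, -0.0]
wrist_force: [1.1, -0.6, -0.3]
grip_width: 0.0002
t 10.7167 box xy 0.002 -0.0691 z 0.0644 F [ 1.1 -0.6 -0.3]
tool axes in box (cols) [[-0.005, 1.0, -0.001], [1.0, 0.005, -0.0], [-0.0, -0.001, -1.0]] q [-0.32  0.7   0.28  1.77 -0.27  0.71  0.49]
```

View pics/s6c.png

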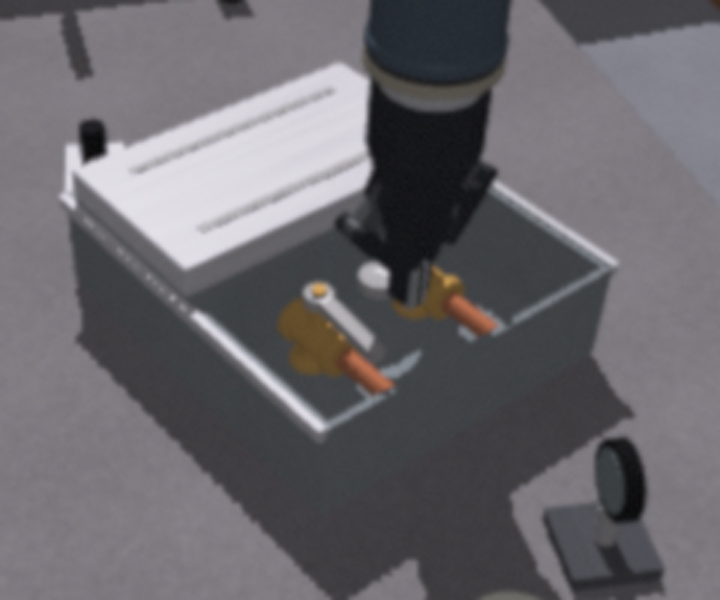

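The disc is now at (373,277), almost shut. I'll press it in +y to its stop.

```bash
python3 -m pendant '[{"translation":[0.12,-0.05,0],"dr":[0,0,0],"grip":-1},{"translation":[0.1,-0.05,0],"dr":[0,0,0],"grip":-1},{"translation":[0.07,0,0],"dr":[0,0,0],"grip":-1},{"translation":[0.05,0,0],"dr":[0,0,0],"grip":-1},{"translation":[0.05,0,0],"dr":[0,0,0],"grip":-1},{"translation":[0,0,0],"dr":[0,0,0],"grip":-1},{"translation":[0,0,0],"dr":[0,0,0],"grip":-1},{"translation":[0,0,0],"dr":[0,0,0],"grip":-1}]'
python3 -c "
from h import *
st()"
```

```text
time_s: 11.43
eef_pos: [0.6135, 0.0578, 0.0644]
ee_rot: [0.555, 0.832, -0.0, -0.0]
wrist_force: [-0.5, -4.1, 0.7]
grip_width: 0.0001
t 11.4333 box xy -0.0007 -0.0583 z 0.0644 F [-0.5 -4.1  0.7]
tool axes in box (cols) [[-0.005, 1.0, -0.001], [1.0, 0.005, -0.0], [-0.0, -0.001, -1.0]] q [-0.34  0.69  0.28  1.79 -0.27  0.7   0.48]
```

```bash
python3 -m pendant '[{"translation":[0.04,0,0],"dr":[0,0,0],"grip":-1},{"translation":[0.04,0,0],"dr":[0,0,0],"grip":-1},{"translation":[0.03,0,0],"dr":[0,0,0],"grip":-1},{"translation":[0,0,0],"dr":[0,0,0],"grip":-1},{"translation":[0,0,0],"dr":[0,0,0],"grip":-1},{"translation":[0,0,0],"dr":[0,0,0],"grip":-1},{"translation":[0,0,0],"dr":[0,0,0],"grip":-1},{"translation":[0,0,0],"dr":[0,0,0],"grip":-1}]'
python3 -c "
from h import *
st()"
```

```text
time_s: 12.1
eef_pos: [0.6134, 0.0582, 0.0645]
ee_rot: [0.556, 0.831, -0.001, 0.002]
wrist_force: [1.9, -12.3, -0.9]
grip_width: -0.0002
t 12.1 box xy -0.0007 -0.0579 z 0.0645 F [  1.9 -12.3  -0.9]
tool axes in box (cols) [[-0.003, 1.0, 0.0], [1.0, 0.003, -0.004], [-0.004, 0.0, -1.0]] q [-0.34  0.69  0.28  1.79 -0.27  0.7   0.48]
```

The lever is at its stop: the force is 12 N and the tool moved only 0.4 mm for 3.3 mm commanded. Now I'll retreat.

```bash
python3 -m pendant '[{"translation":[-0.3,0,0],"dr":[0,0,0],"grip":-1},{"translation":[-0.3,0,0],"dr":[0,0,0],"grip":-1},{"translation":[0,0,-0.5],"dr":[0,0,0],"grip":-1},{"translation":[0,0,-1],"dr":[0,0,0],"grip":-1},{"translation":[0,0,-1],"dr":[0,0,0],"grip":-1},{"translation":[0,0,-1],"dr":[0,0,0],"grip":-1},{"translation":[0,0,-1],"dr":[0,0,0],"grip":-1},{"translation":[0,0,-1],"dr":[0,0,0],"grip":-1}]'
python3 -m pendant '[{"translation":[-0.5,0,0],"dr":[0,0,0],"grip":-1},{"translation":[-1,0,0],"dr":[0,0,0],"grip":-1},{"translation":[-1,0,0],"dr":[0,0,0],"grip":-1},{"translation":[-1,0,0],"dr":[0,0,0],"grip":-1},{"translation":[-1,0,0],"dr":[0,0,0],"grip":-1},{"translation":[-1,0,0],"dr":[0,0,0],"grip":-1},{"translation":[-1,0,0],"dr":[0,0,0],"grip":-1},{"translation":[-0.5,0,0],"dr":[0,0,0],"grip":-1}]'
python3 - <<'E'
from h import *
st()
for n in('side','top'):
    im=cap(n,n+'7.png')
    c=im[130:350,190:430] if n=='side' else im[100:300,150:420]
    cv2.imwrite(f'pics/{n}7c.png',cv2.resize(c,None,fx=2.7,fy=2.7,interpolation=2)[:,:,::-1])
    for l in ['cover_end','disc_pivot','disc_tip','plain_pivot','plain_tip','lens','spool','rider']:
        for cf,p in find(n,l)[:1]:
            d=np.array(p)[:2]-O;c,q=np.cos(TH),np.sin(TH)
            print(n,l,cf,p,'box',(c*d[0]+q*d[1]).round(4),(-q*d[0]+c*d[1]).round(4))
E
```

```text
time_s: 12.77
eef_pos: [0.6196, 0.0453, 0.2312]
ee_rot: [0.554, 0.832, 0.001, -0.0]
wrist_force: [1.1, 1.2, -0.3]
grip_width: -0.0001
time_s: 13.43
eef_pos: [0.701, -0.1533, 0.2295]
ee_rot: [0.556, 0.831, -0.0, 0.001]
wrist_force: [-0.4, -0.3, -0.7]
grip_width: -0.0002
t 13.4333 box xy -0.0001 -0.2868 z 0.2295 F [-0.4 -0.3 -0.7]
tool axes in box (cols) [[-0.002, 1.0, 0.0], [1.0, 0.002, -0.001], [-0.001, 0.0, -1.0]] q [-0.03  0.67  0.34  1.32 -0.22  1.19  0.72]
side cover_end 0.96 [0.5878, 0.1213, 0.0915] box -0.0003 0.0102
side disc_pivot 0.71 [0.6563, 0.0992, 0.076] box 0.0546 -0.0363
side disc_tip 0.87 [0.5999, 0.0782, 0.0704] box -0.0055 -0.0343
side plain_pivot 0.81 [0.5564, 0.0627, 0.0702] box -0.0517 -0.0321
side plain_tip 0.63 [0.5754, 0.0096, 0.0692] box -0.0543 -0.0884
side lens 0.76 [0.6852, -0.1414, -0.0005] box -0.0101 -0.2698
side spool 0.59 [0.5948, -0.208, -0.0023] box -0.1191 -0.297
side rider 0.51 [0.4483, 0.3078, -0.0018] box -0.0585 0.2357
top cover_end 0.67 [0.5923, 0.1182, 0.0967] box 0.0026 0.0056
top disc_pivot 0.5 [0.651, 0.1055, 0.0709] box 0.0521 -0.0284
top disc_tip 0.77 [0.6063, 0.0832, 0.0749] box 0.0023 -0.0321
top plain_pivot 0.71 [0.5641, 0.0624, 0.072] box -0.0447 -0.0353
top lens 0.62 [0.6871, -0.1438, 0.0008] box -0.0093 -0.2727
top rider 0.35 [0.5811, 0.0052, 0.0743] box -0.0507 -0.0946
```

View pics/side7c.png

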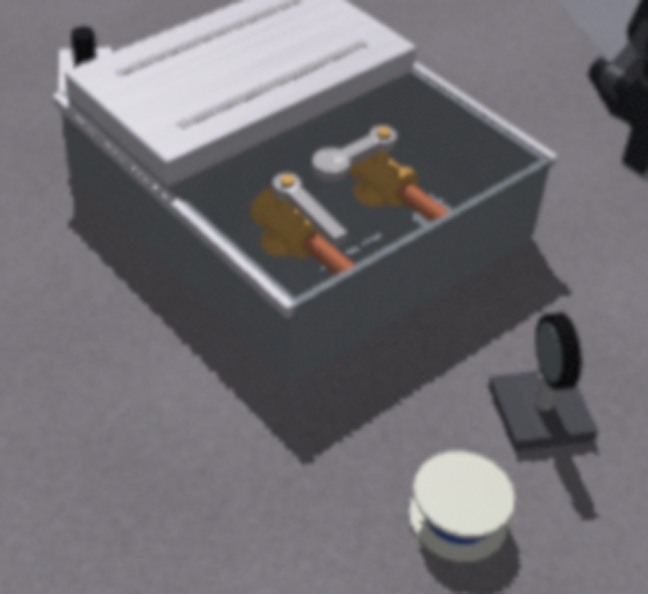

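View pics/top7c.png

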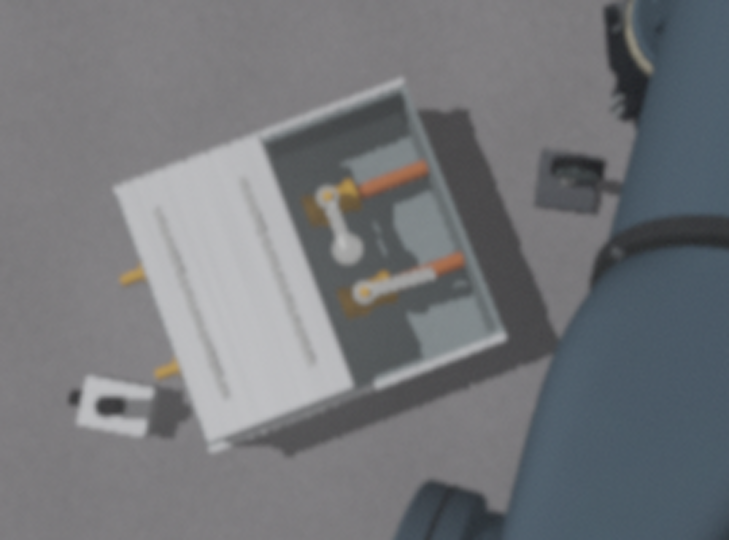

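The pivot, the disc and the plain pivot lie on one line along the box's x axis, so the lever is fully shut. The plain lever and the loose things are where they were.

```bash
python3 -c "
from h import *
print(r.hand_in())"
```

```text
the job is handed in; nothing more can be done
None
```

The job is done and handed in at about 13.5 s of the 48 s allowed: the cover is fully aside and the disc lever is fully shut.

- **Cover:** I pushed its end face along the box's +y until it met the stop, where the force rose to about 18 N with no further movement. The end face is at about +5 mm in the box's y, which matches fully aside.
- **Disc lever:** I swept it clockwise to its stop, where the force was about 12 N and the tool moved only 0.4 mm for 3.3 mm commanded. In the last top picture it lies along the box's -x, on the line through both pivots.
- **Left alone:** the plain lever, lens, spool and rider are where they started, within a few millimetres of measuring error. The hand is clear at 0.23 m height.

**Checks that disagreed:**
- The detections scatter by several millimetres; for example, the disc tip's box x is -5.5 mm from the side camera and +2.3 mm from the top.
- In the last pictures the top camera put the "rider" on the plain lever at low confidence (0.35). The pictures and the side camera both show the rider where it was.
- The top camera did not report the spool or the plain lever's tip in that last look. I checked those with the side camera and the pictures.

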